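# Dry-lay a control panel's parts on the mounting plate

## Task

Trial-fit the panel: on the grey mounting plate, stand the black-and-white contactor midway between the silver power supply and the green terminal block, in line with both, and set the red auxiliary block squarely on top of the contactor. Put the white solid-state relay straight behind the power supply (on its side away from the robot), and the blue transformer straight in front of the terminal block (on its side towards the robot), each on the plate with an air gap of 25 mm. All four stand upright with their long sides running front to back, parallel to the power supply's; leave the spare yellow block where it lies.

Things in the scene. Friction and masses are not known exactly. Their poses are not given: they have to be found in the camera images.
- plate: Grey painted steel mounting plate with a dark screw at each corner, 270 (x) x 290 (y) x 4 mm, flat on the bench and fixed; it lies left or right of the robot's centre line, turned by up to 0.2 rad. Origin: centre of its underside; its top is 4 mm above. x points to its far side (away from the robot), y to the left as the robot sees it.
- psu: Power supply, fixed on the plate: silver box with black vent holes and a black strip with brass screws, 62 (x) x 51 (y) x 28 mm high. Origin: centre of its underside, on the plate's top. Same axes as the plate; x along its long side, to the far side. It and the terminal block stand at the two ends of a row along the plate's y, centres 176 mm apart; either may be the left one.
- terminals: Terminal block, fixed on the plate: green sliced block with one grey slice and copper screws, 45 (x) x 36 (y) x 42 mm high. Origin: centre of its underside, on the plate's top. Same axes as the plate, x to the far side.
- contactor: Contactor, loose: black box with a white middle band and brass screws on its flat top, 58 (x) x 45 (y) x 57 mm high, about 0.2 kg. Origin: centre of its underside. x along its long side, y across its width, z up. Like all loose parts it starts upright on a 3 mm teal mat beside the plate, x away from the robot within 0.4 rad, neighbours' centres 85 mm or more away.
- aux_red: Red auxiliary contact block, loose on the mat: red box with a black slot and four brass screws on top, 44 (x) x 38 (y) x 32 mm high, about 50 g. Origin: centre of its underside. x along its long side, y across its width, z up.
- aux_yellow: Yellow auxiliary contact block, a spare loose on the mat, to be left alone: same shape and size as the red one, but yellow. Origin: centre of its underside. x along its long side, y across its width, z up.
- ssr: Solid-state relay, loose on the mat: flat white box with a black strip and two steel screws at each end and a small green light, 58 (x) x 45 (y) x 28 mm high, about 0.1 kg. Origin: centre of its underside. x along its long side, y across its width, z up.
- transformer: Potted transformer, loose on the mat: blue block with a paper label on top, 44 (x) x 37 (y) x 33 mm high, about 0.2 kg. Origin: centre of its underside. x along its long side, y across its width, z up.

How it is judged:
By the outcome, as a careful person would: the job done as asked, in the order asked, and still so for the second after the job is handed in, with the robot touching nothing.
It also fails if it takes over 120 s, if anything falls off the work surface, if the arm or the gripper's body presses on something with over 40 N, if the wrist force passes 120 N, or if a joint passes its speed limit or range.

## Robot

A 7-joint arm with a two-finger parallel gripper is mounted at the origin on the work surface. World frame = base frame: x ahead of the robot, y to its left, z up, the work surface at z = 0. Lengths are in m, angles in rad, forces in N, time in s.
With the tool pointing down it reaches from about 0.4 to 0.875 m from the base axis. Payload 6.5 kg.
Tool frame: the origin (TCP) lies at the very end of the fingers, on their centre line; the grasp point (between the pads) lies 19 mm behind it; z points along the fingers, y is the line along which they close (so a half turn about z gives the same grasp; the last joint's range is limited). The gripper opens to 88 mm and grips with 3 to 60 N. Pads are 18 mm wide; open, the fingers measure 123 mm over their backs; the gripper's body (75 mm by 187 mm) begins 45 mm behind the grasp point.
Start: joints at [-1.319, 0.536, -0.004, 1.538, 0.003, 1.067, -0.071], TCP at [0.203, 0.617, 0.239] pointing down, gripper open.
Joint ranges: [-2.7, 2.7], [-0.37, 2.16], [-1.27, 1.26], [0.24, 2.4], [-1.31, 4.45], [0.19, 1.91], [-2.76, 2.76]. Speed limits (rad/s): [2.39, 2.39, 3.14, 3.14, 3.14, 3.14, 3.14].

## Interface

Orientations are given as a unit quaternion [x, y, z, w].
In Python, from cell import status, optics, order gives the robot as it stands.
- The arm moves only by the tool drive_tool, never from a script. Its argument "commands" is a list of rows, each an object with "translation": the shift along the world's x, y, z in cm, a list of three; "turn": the turn, a rotation vector about the world's x, y, z in degrees, a list of three; "grip": the opening, from -1 (shut) to 1 (fully open). In form: [{"translation": [x, y, z], "turn": [ax, ay, az], "grip": grip}, ...]. A call has 1 to 20 rows; each row shifts and turns the commanded pose from where the row before left it; what a row does not reach is not made up. A row lasts 1/10 s, in which the tool goes at most 50 mm and 8.59 degrees, less where a joint would pass 70% of its speed; a pose out of reach is approached as far as the arm can. A call with a gripper value outside its range is refused whole. The fingers move at their own pace and stop on an object; "grip_force" is the grip in N (left out, the last holds). Time passes only in rows, so rows that do not move let the fingers close. It gives the time, the measured TCP pose, the force, the opening and the grip force at its end, in the units of the state.
- status.observe(): the state, without advancing time (a new reading comes with each control period).
- optics.grab_frame(name): name is "scene" or "side" or "wrist"; returns the picture (420x560x3 uint8, red, green, blue); there is no depth.
- optics.camera_info(name): a dict with "vfov" (degrees; the focal length in pixels is half the picture's height over the tangent of half this angle, whatever the lens; pixels are square), "cx", "cy" (the principal point, pixels), "cam_to_world" (4x4, takes a point from camera to world coordinates). Camera axes: x right, y down, z forward; pixel columns grow to the right and rows downward; lengths in m; the calibration is good to about 2 mm. A picture is of the moment at which its call begins: read the wrist's pose just before it. camera_info takes no time and is no camera call; for the wrist camera it gives the pose at the moment of the call.
- order.hand_in(): hands the job in; it is judged then, once.
The state is a dict: "t": time; "joint_pos": joint angles; "dq": joint speeds; "tau": joint torques, N m; "ee_pos": TCP position; "eef_rot": TCP orientation; "wrist_force": force on the tool from outside, world axes, zero at the start; "torque": the same for the moment, N m; "grip_width": opening from 0.0 (shut) to 1.0 (fully open); "grasp_force": force on a finger pad.
Only numpy, scipy, OpenCV 4.12 (cv2) and the standard library are available. Lean on these libraries where they do the work, as an engineer would, in place of code of your own. Each camera call takes 0.05 s, during which the arm holds its last target. There are 200 camera calls.

## Working session

There is one attempt and no reset: what is moved stays moved. The work goes in short steps, Python scripts to look and compute and a tool call to move; the robot and the scene stay as the last step left them, time stands still between calls to the robot, and variables do not carry over. Pictures are saved under pics/ and viewed, at most 14 in all, crops included, and the job is handed in when it is done.

Besides the shell and the picture viewer there is one more tool, called after "Call:" in YAML: its name, and indented under it one key for each argument. drive_tool: Moves the arm, as the interface text tells. Its arguments: {"type":"object","properties":{"commands":{"type":"array"},"grip_force":{"type":"number"}},"required":["commands"]}

```bash
mkdir -p pics; ls
python3 - <<'E'
from cell import status, optics
import cv2,numpy as np
np.set_printoptions(precision=4,suppress=True)
s=status.observe();print(s)
for n in ["scene","side","wrist"]:
    i=optics.camera_info(n);print(n,i)
    f=optics.grab_frame(n);cv2.imwrite(f"pics/{n}0.png",f[...,::-1])
E
```

```text
pics
{'t': 0.0, 'joint_pos': array([-1.3192,  0.5372, -0.0045,  1.5389,  0.0026,  1.0673, -0.0712]), 'dq': array([ 0.0003, -0.0003,  0.0006, -0.0002,  0.0014, -0.0013,  0.0005]), 'tau': array([  0.0001, -57.0982,   0.9908, -25.1609,  -0.0562,   0.0178,
         0.0001]), 'ee_pos': array([0.2029, 0.6169, 0.2378]), 'eef_rot': array([ 0.1582,  0.9874, -0.0009, -0.0001]), 'wrist_force': array([ 0.2785,  0.1576, -0.1994]), 'torque': array([-0.0137,  0.0351,  0.0224]), 'grasp_force': 0.0, 'grip_width': 1.0036041294873312}
scene {'vfov': 44.84949545556646, 'cx': 281.97828950351203, 'cy': 214.9509488961704, 'cam_to_world': array([[ 0.7547,  0.5515, -0.3554,  0.9198],
       [ 0.656 , -0.6397,  0.4005, -0.4599],
       [-0.0065, -0.5354, -0.8446,  1.0278],
       [ 0.    ,  0.    ,  0.    ,  1.    ]])}
side {'vfov': 56.99896780537994, 'cx': 279.5745325097582, 'cy': 217.84459862315566, 'cam_to_world': array([[ 0.8596, -0.3871,  0.3335,  0.2582],
       [-0.5107, -0.6325,  0.5823, -0.4473],
       [-0.0145, -0.6709, -0.7414,  0.6399],
       [ 0.    ,  0.    ,  0.    ,  1.    ]])}
wrist {'vfov': 60.71485971117025, 'cx': 282.0901867384202, 'cy': 211.9834978831597, 'cam_to_world': array([[ 0.3119,  0.9114,  0.2685,  0.1336],
       [ 0.9501, -0.2989, -0.0892,  0.6401],
       [-0.001 ,  0.2829, -0.9591,  0.3843],
       [ 0.    ,  0.    ,  0.    ,  1.    ]])}
```

View pics/scene0.png

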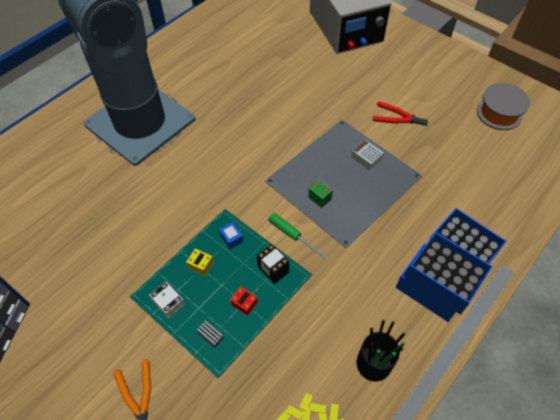

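View pics/side0.png

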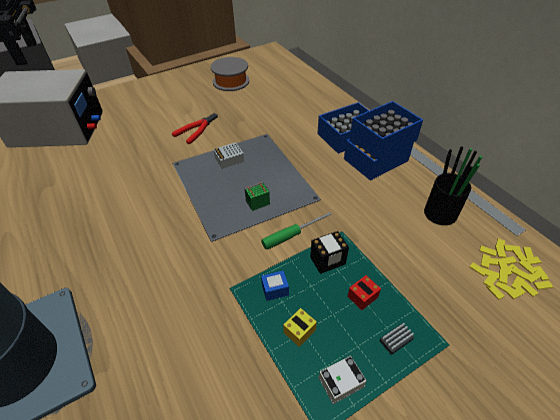

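Scene: the plate is centred near (345,182), with the PSU at (368,152) and the terminals at (320,192). On the mat are the transformer (231,234), yellow block (200,261), contactor (273,263), red block (244,300), SSR (166,298) and a stray comb at (210,333). The side view agrees.

```bash
cat > h.py <<'E'
import cv2, numpy as np
from cell import status, optics
np.set_printoptions(precision=4,suppress=True)
def snap(name,fn=None):
    i=optics.camera_info(name); f=optics.grab_frame(name)
    if fn: cv2.imwrite(f"pics/{fn}.png",f[...,::-1])
    return f,i
def K(i): return 210/np.tan(np.radians(i["vfov"])/2)
def cast(i,px,z):
    px=np.atleast_2d(np.asarray(px,float)); T=i["cam_to_world"]; f=K(i)
    d=np.c_[(px[:,0]-i["cx"])/f,(px[:,1]-i["cy"])/f,np.ones(len(px))]@T[:3,:3].T
    o=T[:3,3]; return (o+d*((z-o[2])/d[:,2])[:,None])[:,:2]
def proj(i,p):
    T=i["cam_to_world"]; c=(np.atleast_2d(p)-T[:3,3])@T[:3,:3]; f=K(i)
    return np.c_[c[:,0]/c[:,2]*f+i["cx"],c[:,1]/c[:,2]*f+i["cy"]]
E
python3 - <<'E'
from h import *
S=cv2.imread("pics/scene0.png");i=optics.camera_info("scene");j=optics.camera_info("side")
pts=dict(psu=(368,150,.032,228,151),term=(320,187,.046,257,188),trans=(231,231,.036,275,279),yel=(200,257,.035,300,321),cont=(273,256,.060,330,243),red=(244,296,.035,365,287),ssr=(166,296,.031,342,374),
 pl1=(342,122,.004,265,136),pl2=(420,176,.004,318,199),pl3=(346,243,.004,213,236),pl4=(267,181,.004,176,163))
for n,(u,v,z,a,b) in pts.items(): print(n,cast(i,(u,v),z)[0],cast(j,(a,b),z)[0])
E
```

```text
psu [0.5379 0.2998] [0.5368 0.2934]
term [0.5235 0.1235] [0.5283 0.1226]
trans [ 0.4433 -0.0974] [ 0.4451 -0.0992]
yel [ 0.4374 -0.1893] [ 0.4393 -0.1934]
cont [ 0.5664 -0.0921] [ 0.568  -0.0976]
red [ 0.5739 -0.1932] [ 0.576  -0.1979]
ssr [ 0.4479 -0.2998] [ 0.4478 -0.3006]
pl1 [0.4171 0.3546] [0.6649 0.3336]
pl2 [0.6746 0.3377] [0.6502 0.0563]
pl3 [0.6507 0.0641] [0.3964 0.0814]
pl4 [0.3952 0.0767] [0.4148 0.3533]
```

View pics/wrist0.png

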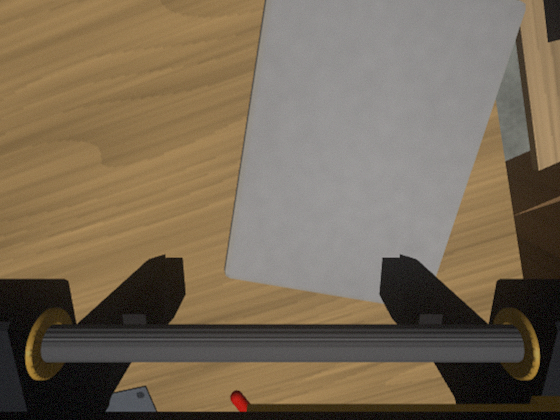

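Wrist view: the plate's left part is visible, image right is +y, image down is +x, and the fingers hide the rows below about 255. I'll fly over the plate first, then the mat.

Call:
drive_tool:
  commands:
    - {"translation": [2.6, -2.9, 0], "turn": [0, 0, 1], "grip": 0.5}
    - {"translation": [2.6, -2.9, 0], "turn": [0, 0, 1], "grip": 0.5}
    - {"translation": [2.6, -2.9, 0], "turn": [0, 0, 1], "grip": 0.5}
    - {"translation": [2.6, -2.9, 0], "turn": [0, 0, 1], "grip": 0.5}
    - {"translation": [2.6, -2.9, 0], "turn": [0, 0, 1], "grip": 0.5}
    - {"translation": [2.6, -2.9, 0], "turn": [0, 0, 1], "grip": 0.5}
    - {"translation": [2.6, -2.9, 0], "turn": [0, 0, 1], "grip": 0.5}
    - {"translation": [2.6, -2.9, 0], "turn": [0, 0, 1], "grip": 0.5}
    - {"translation": [2.6, -2.9, 0], "turn": [0, 0, 1], "grip": 0.5}
    - {"translation": [2.6, -2.9, 0], "turn": [0, 0, 1], "grip": 0.5}
    - {"translation": [2.6, -2.9, 0], "turn": [0, 0, 1], "grip": 0.5}
    - {"translation": [2.6, -2.9, 0], "turn": [0, 0, 1], "grip": 0.5}
    - {"translation": [2.6, -2.9, 0], "turn": [0, 0, 1], "grip": 0.5}
    - {"translation": [2.6, -2.9, 0], "turn": [0, 0, 0], "grip": 0.5}
    - {"translation": [0, 0, 0], "turn": [0, 0, 0], "grip": 0.5}
    - {"translation": [0, 0, 0], "turn": [0, 0, 0], "grip": 0.5}
    - {"translation": [0, 0, 0], "turn": [0, 0, 0], "grip": 0.5}

```text
t: 1.85
ee_pos: [0.5661, 0.2128, 0.2384]
eef_rot: [0.045, 0.999, 0.0, -0.001]
wrist_force: [-0.0, 0.6, 0.7]
grip_width: 0.752
grasp_force: 0.0
```

Run:
```python
from h import *
import pickle
print(status.observe()["ee_pos"],np.abs(status.observe()["dq"]).max())
f,i=snap("wrist","w1");pickle.dump((f,i),open("w1.pkl","wb"));print(i["cam_to_world"])
```

```text
[0.5661 0.2128 0.2384] 0.012032244486000855
[[ 0.0885  0.9557  0.2809  0.4935]
 [ 0.9961 -0.0852 -0.024   0.2194]
 [ 0.001   0.2819 -0.9594  0.3849]
 [ 0.      0.      0.      1.    ]]
```

View pics/w1.png

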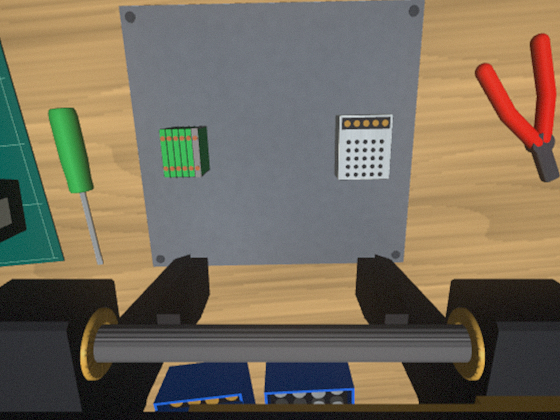

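Wrist view of the plate: PSU top spans cols 337–393 and rows 114–180. The terminals' top spans cols 160–202 and rows 126–178, with the dark side face to its right up to 209. Next I measure this and fly over the mat.

```bash
cat > plate.py <<'E'
from h import *
import pickle
f,i=pickle.load(open("w1.pkl","rb"))
hsv=cv2.cvtColor(f,cv2.COLOR_RGB2HSV)
def rect(m,box,z):
    x0,y0,x1,y1=box; k=np.zeros(m.shape,np.uint8); k[y0:y1,x0:x1]=m[y0:y1,x0:x1]*255
    k=cv2.morphologyEx(k,cv2.MORPH_CLOSE,np.ones((9,9))); k=cv2.morphologyEx(k,cv2.MORPH_OPEN,np.ones((5,5)))
    c=max(cv2.findContours(k,cv2.RETR_EXTERNAL,cv2.CHAIN_APPROX_NONE)[0],key=cv2.contourArea)[:,0]
    w=cast(i,c,z); r=cv2.minAreaRect((w*1000).astype(np.float32)); return c,w,r
V=hsv[...,2];Sa=hsv[...,1]
print("plate V",V[60,250],V[200,280],"psu",V[170,345],V[120,392])
c,w,r=rect((V>150)|(hsv[...,0]<30)&(Sa>80),(325,105,405,190),.032);print("psu",c.min(0),c.max(0),r)
g=((hsv[...,0]>35)&(hsv[...,0]<85)&(Sa>100)&(V>100))|((V>128)&(Sa<60))
c,w,r=rect(g,(150,118,220,188),.046);print("term",c.min(0),c.max(0),r)
print(f[150,155:215:3].tolist())
# plate screws
for b in [(118,5,142,30),(400,0,425,22),(150,250,172,270),(385,245,406,264)]:
    x0,y0,x1,y1=b; k=(V[y0:y1,x0:x1]<75)&(Sa[y0:y1,x0:x1]<90); ys,xs=np.nonzero(k); u=(xs.mean()+x0,ys.mean()+y0); print(u,k.sum(),cast(i,u,.004))
E
python3 plate.py
```

```text
plate V 125 129 psu 206 177
psu [338 115] [392 179] ((538.8041381835938, 296.4411315917969), (50.788639068603516, 62.35983657836914), 86.0536117553711)
term [151 118] [219 187] ((527.4583129882812, 125.15673065185547), (66.7141342163086, 64.45510864257812), 84.90843963623047)
[[117, 122, 128], [121, 125, 129], [79, 143, 94], [64, 182, 89], [52, 112, 62], [65, 186, 92], [54, 117, 68], [60, 186, 92], [56, 148, 77], [60, 187, 91], [58, 160, 83], [65, 188, 93], [59, 187, 87], [147, 142, 145], [144, 141, 140], [28, 59, 35], [28, 63, 33], [27, 58, 37], [119, 123, 131], [114, 121, 127]]
(np.float64(131.0625), np.float64(16.5625)) 16 [[0.3986 0.0835]]
(np.float64(413.1578947368421), np.float64(9.631578947368421)) 19 [[0.4164 0.3516]]
(np.float64(167.5625), np.float64(265.46875)) 32 [[0.6575 0.072 ]]
(np.float64(388.93333333333334), np.float64(260.31111111111113)) 45 [[0.6738 0.3274]]
```

Call:
drive_tool:
  commands:
    - {"translation": [0, -4.1, 0], "turn": [0, 0, 0], "grip": 0.5}
    - {"translation": [0, -4.1, 0], "turn": [0, 0, 0], "grip": 0.5}
    - {"translation": [0, -4.1, 0], "turn": [0, 0, 0], "grip": 0.5}
    - {"translation": [0, -4.1, 0], "turn": [0, 0, 0], "grip": 0.5}
    - {"translation": [0, -4.1, 0], "turn": [0, 0, 0], "grip": 0.5}
    - {"translation": [0, -4.1, 0], "turn": [0, 0, 0], "grip": 0.5}
    - {"translation": [0, -4.1, 0], "turn": [0, 0, 0], "grip": 0.5}
    - {"translation": [0, -4.1, 0], "turn": [0, 0, 0], "grip": 0.5}
    - {"translation": [0, -4.1, 0], "turn": [0, 0, 0], "grip": 0.5}
    - {"translation": [0, -4.1, 0], "turn": [0, 0, 0], "grip": 0.5}
    - {"translation": [0, 0, 0], "turn": [0, 0, 0], "grip": 0.5}
    - {"translation": [0, 0, 0], "turn": [0, 0, 0], "grip": 0.5}
    - {"translation": [0, 0, 0], "turn": [0, 0, 0], "grip": 0.5}

```text
t: 3.2
ee_pos: [0.5675, -0.196, 0.2386]
eef_rot: [0.044, 0.999, 0.001, -0.0]
wrist_force: [-0.5, -0.1, -0.3]
grip_width: 0.753
grasp_force: 0.0
```

Run:
```python
from h import *
import pickle
print(status.observe()["ee_pos"],np.abs(status.observe()["dq"]).max())
f,i=snap("wrist","w2");pickle.dump((f,i),open("w2.pkl","wb"));print(i["cam_to_world"])
```

```text
[ 0.5675 -0.196   0.2386] 0.008738907428760056
[[ 0.0871  0.9555  0.2818  0.4947]
 [ 0.9962 -0.0841 -0.0228 -0.1896]
 [ 0.0019  0.2827 -0.9592  0.385 ]
 [ 0.      0.      0.      1.    ]]
```

View pics/w2.png

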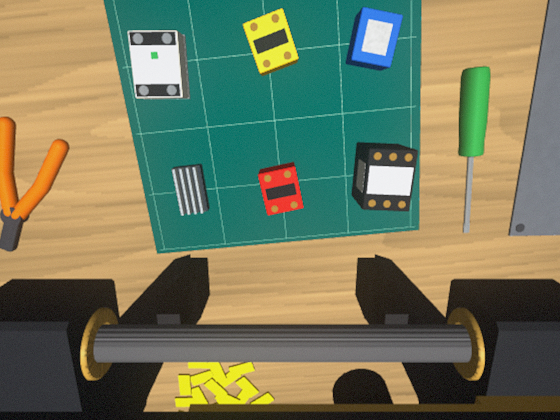

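Mat view: contactor around (390,178) with six brass screws, red block (281,190) with four screws, SSR (155,65), transformer (378,38) with its label, yellow block (271,41).

```bash
sed -i 's/((V>128)&(Sa<60))/((Sa<25)\&(V>136)\&(np.abs(f[...,0].astype(int)-f[...,2])<8))/' plate.py; python3 plate.py | grep term
cat > mat.py <<'E'
from h import *
import pickle
f,i=pickle.load(open("w2.pkl","rb")); hsv=cv2.cvtColor(f,cv2.COLOR_RGB2HSV).astype(int); H,S,V=hsv[...,0],hsv[...,1],hsv[...,2]
def sub(m,b):
    k=np.zeros(m.shape,np.uint8);k[b[1]:b[3],b[0]:b[2]]=m[b[1]:b[3],b[0]:b[2]];return k
def blobs(m,b,z,a0=12):
    n,l,st,c=cv2.connectedComponentsWithStats(sub(m,b));
    for q in range(1,n):
        if st[q,4]>=a0: print("  ",c[q].round(1),st[q,4],cast(i,c[q],z)[0]*1000)
def rect(m,b,z,name):
    k=cv2.morphologyEx(sub(m,b)*255,cv2.MORPH_CLOSE,np.ones((7,7)));k=cv2.morphologyEx(k,cv2.MORPH_OPEN,np.ones((3,3)))
    c=max(cv2.findContours(k,cv2.RETR_EXTERNAL,cv2.CHAIN_APPROX_NONE)[0],key=cv2.contourArea)[:,0]
    print(name,c.min(0),c.max(0),cv2.minAreaRect((cast(i,c,z)*1000).astype(np.float32)))
brass=(H>8)&(H<25)&(S>80)&(V>70)
print("contactor screws");blobs(brass,(352,140,420,215),.060)
rect((S<60)&(V>170),(352,140,420,215),.060,"cont white")
print("red screws");red=(((H<6)|(H>174))&(S>140))
blobs(brass&~red,(255,160,308,220),.035,5)
rect((red&(V>150))|(V<60)|brass,(255,160,308,220),.035,"red")
blue=(H>100)&(H<125)&(S>120)
rect(blue,(340,4,410,75),.036,"blue all");rect(blue&(V>150)|((S<60)&(V>150)),(340,4,410,75),.036,"blue top");rect((S<60)&(V>150),(340,4,410,75),.036,"label")
rect((S<60)&(V>140)|(V<60),(120,22,195,105),.031,"ssr");rect((S<60)&(V>140),(120,22,195,105),.031,"ssr white")
vis=f.copy()
crop=np.hstack([cv2.resize(f[b[1]:b[3],b[0]:b[2]],(260,280),interpolation=cv2.INTER_CUBIC) for b in [(352,140,420,215),(255,160,308,220),(340,2,410,75)]])
cv2.imwrite("pics/crop1.png",crop[...,::-1])
E
python3 mat.py
```

```text
term [160 129] [199 176] ((526.5538940429688, 120.2035140991211), (34.93392562866211, 43.884544372558594), 84.9176254272461)
contactor screws
   [377.1 155.6] 58 [ 544.8303 -107.1907]
   [392.5 156.4] 57 [546.8133 -93.364 ]
   [408. 157.] 62 [548.5982 -79.3031]
   [371.5 202.7] 54 [ 588.5559 -112.995 ]
   [386.5 203.4] 53 [590.4885 -98.9088]
   [401.4 204.1] 56 [592.3693 -84.9934]
cont white [367 166] [412 195] ((568.61962890625, -96.10441589355469), (40.44493865966797, 26.313846588134766), 82.49646759033203)
red screws
   [287.1 173.8] 40 [ 558.8767 -189.6106]
   [267.2 178. ] 41 [ 561.3485 -209.5169]
   [293.8 204.2] 37 [ 590.4798 -185.4673]
   [274.2 208.3] 36 [ 593.0296 -205.5466]
red [258 167] [302 214] ((575.437255859375, -197.51959228515625), (43.80491256713867, 37.79521179199219), 7.326718330383301)
blue all [346   7] [402  69] ((444.8577880859375, -102.92860412597656), (40.869407653808594, 47.573692321777344), 74.61273956298828)
blue top [352   7] [402  66] ((443.6104736328125, -100.38870239257812), (36.62738037109375, 43.74281692504883), 74.74830627441406)
label [362  20] [392  54] ((443.5263671875, -100.17728424072266), (22.06980323791504, 25.953760147094727), 74.86579895019531)
ssr [127  30] [182  98] ((448.33123779296875, -301.59716796875), (45.736793518066406, 57.99879837036133), 85.02411651611328)
ssr white [127  30] [182  98] ((448.3312683105469, -301.59716796875), (45.736793518066406, 57.998802185058594), 85.02410888671875)
```

View pics/crop1.png

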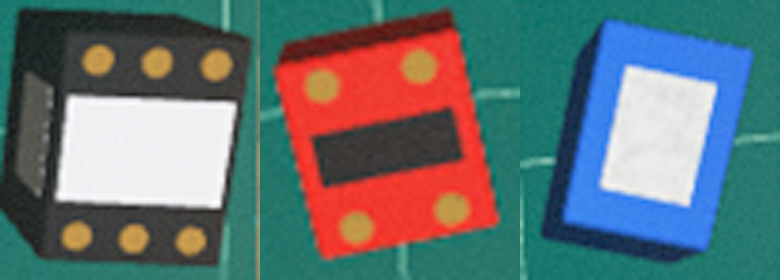

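Sizes match (PSU 50.8×62.4, terminals 34.9×43.9, spacing 176.7, blocks within 1 mm). Plate yaw is about −4.0°.

| Item | Centre (mm) | Yaw |
|---|---|---|
| Contactor, now | (568.6, −96.1) | −7.4° |
| Red block, now | (575.7, −197.5) | +7.3° |
| SSR, now | (448.3, −301.6) | −5.0° |
| Transformer, now | (443.5, −100.3) | −15.2° |
| Contactor, target | (532.7, 208.3) | −4.0° |
| SSR, target | (623.6, 290.5) | −4.0° |
| Transformer, target | (457.2, 125.0) | −4.0° |

Now I hover over the contactor.

Call:
drive_tool:
  commands:
    - {"translation": [0, 3.3, -3], "turn": [0, 0, -1], "grip": 0.5}
    - {"translation": [0.1, 3.3, -4], "turn": [0, 0, -1.4], "grip": 0.5}
    - {"translation": [0, 3.4, -4], "turn": [0, 0, 0], "grip": 0.5}
    - {"translation": [0, 0, -3], "turn": [0, 0, 0], "grip": 0.5}
    - {"translation": [0, 0, 0], "turn": [0, 0, 0], "grip": 0.5}
    - {"translation": [0, 0, 0], "turn": [0, 0, 0], "grip": 0.5}
    - {"translation": [0, 0, 0], "turn": [0, 0, 0], "grip": 0.5}
    - {"translation": [0, 0, 0], "turn": [0, 0, 0], "grip": 0.5}

```text
t: 4.05
ee_pos: [0.5693, -0.1022, 0.1039]
eef_rot: [0.067, 0.998, -0.0, 0.002]
wrist_force: [0.2, 1.0, -0.4]
grip_width: 0.751
grasp_force: 0.0
```

```bash
cat > tcp.py <<'E'
from h import *
import sys
from scipy.spatial.transform import Rotation as R
s=status.observe(); m=R.from_quat(s["eef_rot"]).as_matrix(); yaw=np.degrees(np.arctan2(-m[0,1],m[1,1]))
print("tcp mm",s["ee_pos"]*1000,"yaw",yaw,"tilt z",m[:,2],"F",s["wrist_force"],"grip",s["grip_width"]*88,s["grasp_force"],"t",s["t"])
if len(sys.argv)>4:
    t=np.array(sys.argv[1:5],float); print("need cm",(t[:3]-s["ee_pos"]*1000)/10,"turn",t[3]-yaw)
E
python3 tcp.py 568.6 -96.1 22 -7.4
```

```text
tcp mm [ 569.3055 -102.1962  103.9035] yaw -7.665542666477606 tilt z [ 0.0032 -0.0006 -1.    ] F [ 0.2257  0.9861 -0.406 ] grip 66.12015352356612 0.0 t 4.05
need cm [-0.0706  0.6096 -8.1904] turn 0.2655426664776055
```

Call:
drive_tool:
  commands:
    - {"translation": [-0.1, 0.6, 0], "turn": [0, 0, 0], "grip": 0.5}
    - {"translation": [0, 0, -2.0], "turn": [0, 0, 0], "grip": 0.5}
    - {"translation": [0, 0, -2.0], "turn": [0, 0, 0], "grip": 0.5}
    - {"translation": [0, 0, -2.0], "turn": [0, 0, 0], "grip": 0.5}
    - {"translation": [0, 0, -1.5], "turn": [0, 0, 0], "grip": 0.5}
    - {"translation": [0, 0, -0.5], "turn": [0, 0, 0], "grip": 0.5}
    - {"translation": [0, 0, 0], "turn": [0, 0, 0], "grip": 0.5}
    - {"translation": [0, 0, 0], "turn": [0, 0, 0], "grip": 0.5}
    - {"translation": [0, 0, 0], "turn": [0, 0, 0], "grip": 0.5}

```text
t: 4.95
ee_pos: [0.5678, -0.0955, 0.023]
eef_rot: [0.066, 0.998, -0.0, 0.001]
wrist_force: [0.0, 0.4, -0.6]
grip_width: 0.749
grasp_force: 0.0
```

```bash
python3 tcp.py 568.6 -96.1 22 -7.4
```

```text
tcp mm [567.8045 -95.4616  22.9777] yaw -7.61247595449061 tilt z [ 0.0016 -0.0002 -1.    ] F [ 0.0011  0.3655 -0.5621] grip 65.94439512905008 0.0 t 4.95
need cm [ 0.0795 -0.0638 -0.0978] turn 0.21247595449060963
```

Call:
drive_tool:
  commands:
    - {"translation": [0, 0, 0], "turn": [0, 0, 0], "grip": -0.2}
    - {"translation": [0, 0, 0], "turn": [0, 0, 0], "grip": -0.2}
    - {"translation": [0, 0, 0], "turn": [0, 0, 0], "grip": -0.2}
    - {"translation": [0, 0, 0], "turn": [0, 0, 0], "grip": -0.2}
    - {"translation": [0, 0, 0], "turn": [0, 0, 0], "grip": -0.2}
    - {"translation": [0, 0, 0], "turn": [0, 0, 0], "grip": -0.2}
    - {"translation": [0, 0, 0], "turn": [0, 0, 0], "grip": -0.2}
    - {"translation": [0, 0, 1], "turn": [0, 0, 0], "grip": -0.2}
    - {"translation": [0, 0, 2], "turn": [0, 0, 0], "grip": -0.2}
    - {"translation": [0, 0, 3], "turn": [0, 0, 0], "grip": -0.2}
    - {"translation": [0, 0, 3], "turn": [0, 0, 0], "grip": -0.2}
    - {"translation": [0, 0, 2], "turn": [0, 0, 0], "grip": -0.2}
    - {"translation": [0, 0, 0], "turn": [0, 0, 0], "grip": -0.2}
  grip_force: 25

```text
t: 6.25
ee_pos: [0.5688, -0.0955, 0.1348]
eef_rot: [0.066, 0.998, 0.0, 0.003]
wrist_force: [0.3, -0.5, -2.3]
grip_width: 0.509
grasp_force: 25.0
```

```bash
python3 tcp.py 532.0 208.3 100 -4.0
```

```text
tcp mm [568.8481 -95.5077 134.8224] yaw -7.605427737698154 tilt z [ 0.005  -0.0003 -1.    ] F [ 0.2738 -0.4556 -2.2709] grip 44.78332063106436 25.00002350192517 t 6.25
need cm [-3.6848 30.3808 -3.4822] turn 3.605427737698154
```

Call:
drive_tool:
  commands:
    - {"translation": [-0.2, 2, 0], "turn": [0, 0, 0.6], "grip": -0.2}
    - {"translation": [-0.4, 4, 0], "turn": [0, 0, 1], "grip": -0.2}
    - {"translation": [-0.5, 4.2, 0], "turn": [0, 0, 1], "grip": -0.2}
    - {"translation": [-0.5, 4.2, 0], "turn": [0, 0, 1], "grip": -0.2}
    - {"translation": [-0.6, 4.2, 0], "turn": [0, 0, 0], "grip": -0.2}
    - {"translation": [-0.6, 4.2, 0], "turn": [0, 0, 0], "grip": -0.2}
    - {"translation": [-0.5, 4.2, 0], "turn": [0, 0, 0], "grip": -0.2}
    - {"translation": [-0.3, 2.4, 0], "turn": [0, 0, 0], "grip": -0.2}
    - {"translation": [-0.1, 1.0, 0], "turn": [0, 0, 0], "grip": -0.2}
    - {"translation": [0, 0, -2], "turn": [0, 0, 0], "grip": -0.2}
    - {"translation": [0, 0, -1.5], "turn": [0, 0, 0], "grip": -0.2}
    - {"translation": [0, 0, 0], "turn": [0, 0, 0], "grip": -0.2}
    - {"translation": [0, 0, 0], "turn": [0, 0, 0], "grip": -0.2}
    - {"translation": [0, 0, 0], "turn": [0, 0, 0], "grip": -0.2}

```text
t: 7.65
ee_pos: [0.5307, 0.208, 0.0975]
eef_rot: [0.036, 0.999, 0.0, 0.0]
wrist_force: [-0.1, 0.8, -2.2]
grip_width: 0.509
grasp_force: 25.0
```

```bash
python3 tcp.py 531.9 208.3 25 -4.0
```

```text
tcp mm [530.6508 207.9892  97.5193] yaw -4.073604364391838 tilt z [ 0.0007  0.     -1.    ] F [-0.0509  0.8085 -2.1618] grip 44.78941048947597 25.000028642825782 t 7.65
need cm [ 0.1249  0.0311 -7.2519] turn 0.07360436439183804
```

Call:
drive_tool:
  commands:
    - {"translation": [0.1, 0, -1.5], "turn": [0, 0, 0], "grip": -0.2}
    - {"translation": [0, 0, -2], "turn": [0, 0, 0], "grip": -0.2}
    - {"translation": [0, 0, -2], "turn": [0, 0, 0], "grip": -0.2}
    - {"translation": [0, 0, -1], "turn": [0, 0, 0], "grip": -0.2}
    - {"translation": [0, 0, -0.3], "turn": [0, 0, 0], "grip": -0.2}
    - {"translation": [0, 0, 0], "turn": [0, 0, 0], "grip": -0.2}
    - {"translation": [0, 0, 0], "turn": [0, 0, 0], "grip": -0.2}
    - {"translation": [0, 0, 0], "turn": [0, 0, 0], "grip": -0.2}

```text
t: 8.45
ee_pos: [0.5317, 0.2089, 0.0299]
eef_rot: [0.035, 0.999, 0.0, 0.001]
wrist_force: [-0.2, -0.7, -3.1]
grip_width: 0.508
grasp_force: 25.0
```

```bash
python3 tcp.py 531.9 208.3 24 -4.0
```

```text
tcp mm [531.7236 208.9003  29.8832] yaw -4.0074853413475084 tilt z [ 0.0015  0.0007 -1.    ] F [-0.2151 -0.7203 -3.072 ] grip 44.70553893156408 24.999940618872643 t 8.45
need cm [ 0.0176 -0.06   -0.5883] turn 0.007485341347508445
```

Call:
drive_tool:
  commands:
    - {"translation": [0, -0.05, -0.3], "turn": [0, 0, 0], "grip": -0.2}
    - {"translation": [0, 0, -0.25], "turn": [0, 0, 0], "grip": -0.2}
    - {"translation": [0, 0, 0], "turn": [0, 0, 0], "grip": -0.2}
    - {"translation": [0, 0, 0], "turn": [0, 0, 0], "grip": -0.2}
    - {"translation": [0, 0, 0], "turn": [0, 0, 0], "grip": -0.2}

```text
t: 8.95
ee_pos: [0.531, 0.2081, 0.0235]
eef_rot: [0.035, 0.999, -0.0, -0.0]
wrist_force: [0.6, 0.2, -1.7]
grip_width: 0.504
grasp_force: 25.0
```

```bash
python3 tcp.py 531.9 208.3 24 -4.0
```

```text
tcp mm [531.0029 208.134   23.5245] yaw -4.00687730318349 tilt z [-0.0001 -0.     -1.    ] F [ 0.6367  0.1663 -1.6657] grip 44.38197271101843 24.99999417923391 t 8.95
need cm [0.0897 0.0166 0.0475] turn 0.006877303183490113
```

Call:
drive_tool:
  commands:
    - {"translation": [0, 0, 0], "turn": [0, 0, 0], "grip": 0.3}
    - {"translation": [0, 0, 0], "turn": [0, 0, 0], "grip": 0.3}
    - {"translation": [0, 0, 0], "turn": [0, 0, 0], "grip": 0.3}
    - {"translation": [0, 0, 2], "turn": [0, 0, 0], "grip": 0.3}
    - {"translation": [0, 0, 4], "turn": [0, 0, 0], "grip": 0.3}
    - {"translation": [0.5, 0, 4], "turn": [0, 0, 0], "grip": 0.3}
    - {"translation": [1, 0, 4], "turn": [0, 0, 0], "grip": 0.3}
    - {"translation": [1, 0, 4], "turn": [0, 0, 0], "grip": 0.3}
    - {"translation": [1, 0, 3.5], "turn": [0, 0, 0], "grip": 0.3}
    - {"translation": [0, 0, 0], "turn": [0, 0, 0], "grip": 0.3}
    - {"translation": [0, 0, 0], "turn": [0, 0, 0], "grip": 0.3}
    - {"translation": [0, 0, 0], "turn": [0, 0, 0], "grip": 0.3}

```text
t: 10.15
ee_pos: [0.5649, 0.2079, 0.2372]
eef_rot: [0.035, 0.999, -0.0, -0.001]
wrist_force: [-0.6, -0.1, -0.0]
grip_width: 0.654
grasp_force: 0.0
```

```bash
python3 - <<'E'
from h import *
import pickle
f,i=snap("wrist","w3");pickle.dump((f,i),open("w3.pkl","wb"))
E
python3 tcp.py 575.7 -197.5 100 7.3
```

```text
tcp mm [564.8136 207.8853 236.9725] yaw -3.990521857668717 tilt z [-0.0028 -0.0011 -1.    ] F [0.643  0.1207 0.6805] grip 57.2002439966544 0.0 t 10.2
need cm [  1.0886 -40.5385 -13.6972] turn 11.290521857668717
```

View pics/w3.png

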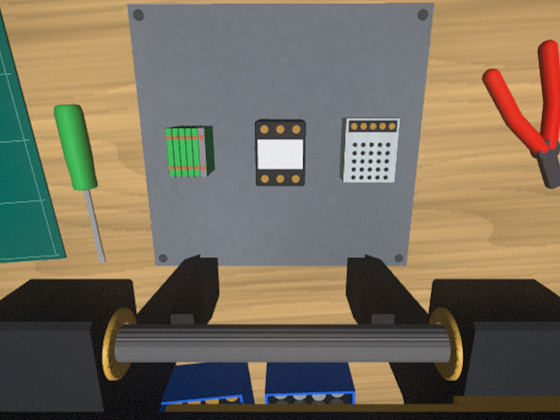

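The contactor stands at (280,153) between the terminals (188,152) and the PSU (370,150). I'll measure it in this frame against both while moving on to the red block.

```bash
cat > chk.py <<'E'
from h import *
import pickle
f,i=pickle.load(open("w3.pkl","rb")); hsv=cv2.cvtColor(f,cv2.COLOR_RGB2HSV).astype(int); H,S,V=hsv[...,0],hsv[...,1],hsv[...,2]
def sub(m,b):
    k=np.zeros(m.shape,np.uint8);k[b[1]:b[3],b[0]:b[2]]=m[b[1]:b[3],b[0]:b[2]];return k
def rect(m,b,z,n):
    k=cv2.morphologyEx(sub(m,b)*255,cv2.MORPH_CLOSE,np.ones((9,9)));k=cv2.morphologyEx(k,cv2.MORPH_OPEN,np.ones((5,5)))
    c=max(cv2.findContours(k,cv2.RETR_EXTERNAL,cv2.CHAIN_APPROX_NONE)[0],key=cv2.contourArea)[:,0]
    r=cv2.minAreaRect((cast(i,c,z)*1000).astype(np.float32));print(n,c.min(0),c.max(0),r);return np.array(r[0])
d=np.abs(f[...,0].astype(int)-f[...,2])
p=rect((V>150)|(H<30)&(S>80),(334,110,405,190),.032,"psu")
t=rect(((H>35)&(H<85)&(S>100)&(V>100))|((S<25)&(V>136)&(d<8)),(155,118,225,188),.046,"term")
n,l,st,c=cv2.connectedComponentsWithStats(sub((H>8)&(H<25)&(S>80)&(V>70),(248,112,312,192)))
w=cast(i,c[1:][st[1:,4]>12],.061)*1000;print(w); w=w[np.argsort(w[:,0])]
v=w[3:].mean(0)-w[:3].mean(0); print("cont",w.mean(0),"mid",(p+t)/2,"yaw",np.degrees(np.arctan2(v[1],v[0])),"row yaw",np.degrees(np.arctan2(-(p-t)[0],(p-t)[1])),np.linalg.norm(p-t))
E
python3 chk.py
```

```text
psu [343 118] [399 182] ((538.9830322265625, 296.1468200683594), (51.37519073486328, 61.78821563720703), 86.0439682006836)
term [166 128] [205 175] ((526.2459106445312, 120.34949493408203), (34.913612365722656, 43.671714782714844), 86.03890228271484)
[[509.5204 195.8665]
 [510.4466 209.8473]
 [511.4173 223.8665]
 [553.4535 192.7053]
 [554.5115 206.6447]
 [555.5468 220.6548]]
cont [532.4827 208.2642] mid [532.6145 208.2482] yaw -4.145091809013084 row yaw -4.144035279610169 176.25814531692504
```

Call:
drive_tool:
  commands:
    - {"translation": [0.1, -3.0, 0], "turn": [0, 0, 1], "grip": 0.4}
    - {"translation": [0.1, -4.2, 0], "turn": [0, 0, 1.1], "grip": 0.4}
    - {"translation": [0.1, -4.2, 0], "turn": [0, 0, 1.1], "grip": 0.4}
    - {"translation": [0.1, -4.2, 0], "turn": [0, 0, 1.1], "grip": 0.4}
    - {"translation": [0.1, -4.2, 0], "turn": [0, 0, 1.1], "grip": 0.4}
    - {"translation": [0.1, -4.2, 0], "turn": [0, 0, 1.1], "grip": 0.4}
    - {"translation": [0.1, -4.2, -1], "turn": [0, 0, 1.2], "grip": 0.4}
    - {"translation": [0.1, -4.2, -3], "turn": [0, 0, 1.2], "grip": 0.4}
    - {"translation": [0.1, -4.2, -3], "turn": [0, 0, 1.2], "grip": 0.4}
    - {"translation": [0.1, -2.6, -3], "turn": [0, 0, 1.2], "grip": 0.4}
    - {"translation": [0.1, -1.3, -3], "turn": [0, 0, 0], "grip": 0.4}
    - {"translation": [0, 0, -2], "turn": [0, 0, 0], "grip": 0.4}
    - {"translation": [0, 0, 0], "turn": [0, 0, 0], "grip": 0.4}
    - {"translation": [0, 0, 0], "turn": [0, 0, 0], "grip": 0.4}
    - {"translation": [0, 0, 0], "turn": [0, 0, 0], "grip": 0.4}

```text
t: 11.7
ee_pos: [0.5777, -0.1938, 0.0914]
eef_rot: [-0.064, 0.998, -0.0, 0.001]
wrist_force: [0.4, 0.9, -0.2]
grip_width: 0.696
grasp_force: 0.0
```

```bash
python3 tcp.py 575.7 -197.5 6 7.3
```

```text
tcp mm [ 577.7278 -193.7965   91.4275] yaw 7.344549065447903 tilt z [ 0.0014 -0.0001 -1.    ] F [ 0.3943  0.8632 -0.1991] grip 61.28746268604354 0.0 t 11.7
need cm [-0.2028 -0.3703 -8.5427] turn -0.04454906544790305
```

The contactor is within 0.2 mm and 0.1° of its target. Next is the red block.

Call:
drive_tool:
  commands:
    - {"translation": [-0.2, -0.4, 0], "turn": [0, 0, 0], "grip": 0.4}
    - {"translation": [0, 0, -2.0], "turn": [0, 0, 0], "grip": 0.4}
    - {"translation": [0, 0, -2.0], "turn": [0, 0, 0], "grip": 0.4}
    - {"translation": [0, 0, -2.0], "turn": [0, 0, 0], "grip": 0.4}
    - {"translation": [0, 0, -1.5], "turn": [0, 0, 0], "grip": 0.4}
    - {"translation": [0, 0, -0.6], "turn": [0, 0, 0], "grip": 0.4}
    - {"translation": [0, 0, 0], "turn": [0, 0, 0], "grip": 0.4}
    - {"translation": [0, 0, 0], "turn": [0, 0, 0], "grip": 0.4}
    - {"translation": [0, 0, 0], "turn": [0, 0, 0], "grip": 0.4}

```text
t: 12.6
ee_pos: [0.5758, -0.1985, 0.0104]
eef_rot: [-0.064, 0.998, -0.0, 0.001]
wrist_force: [0.5, 0.1, -0.4]
grip_width: 0.696
grasp_force: 0.0
```

```bash
python3 tcp.py 575.7 -197.5 6.5 7.3
```

```text
tcp mm [ 575.7592 -198.4973   10.4386] yaw 7.294214896968302 tilt z [ 0.0016 -0.0005 -1.    ] F [ 0.4582  0.0572 -0.3863] grip 61.28583388050215 0.0 t 12.6
need cm [-0.0059  0.0997 -0.3939] turn 0.005785103031698213
```

Call:
drive_tool:
  commands:
    - {"translation": [0, 0.1, -0.35], "turn": [0, 0, 0], "grip": 0.4}
    - {"translation": [0, 0, 0], "turn": [0, 0, 0], "grip": -0.3}
    - {"translation": [0, 0, 0], "turn": [0, 0, 0], "grip": -0.3}
    - {"translation": [0, 0, 0], "turn": [0, 0, 0], "grip": -0.3}
    - {"translation": [0, 0, 0], "turn": [0, 0, 0], "grip": -0.3}
    - {"translation": [0, 0, 0], "turn": [0, 0, 0], "grip": -0.3}
    - {"translation": [0, 0, 0], "turn": [0, 0, 0], "grip": -0.3}
    - {"translation": [0, 0, 0], "turn": [0, 0, 0], "grip": -0.3}
    - {"translation": [0, 0, 0], "turn": [0, 0, 0], "grip": -0.3}
  grip_force: 15

```text
t: 13.5
ee_pos: [0.5751, -0.1973, 0.006]
eef_rot: [-0.064, 0.998, -0.0, 0.0]
wrist_force: [0.1, 0.1, 0.5]
grip_width: 0.431
grasp_force: 15.0
```

```bash
python3 tcp.py 575.7 -197.5 6.5 7.3
```

```text
tcp mm [ 575.0604 -197.2663    6.0165] yaw 7.292713388149519 tilt z [ 0.0001 -0.0001 -1.    ] F [0.0587 0.0954 0.5424] grip 37.91412379535552 15.000160614727065 t 13.5
need cm [ 0.064  -0.0234  0.0484] turn 0.007286611850481073
```

Call:
drive_tool:
  commands:
    - {"translation": [0, 0, 1.5], "turn": [0, 0, 0], "grip": -0.3}
    - {"translation": [0, 0, 3], "turn": [0, 0, 0], "grip": -0.3}
    - {"translation": [0, 0, 4], "turn": [0, 0, 0], "grip": -0.3}
    - {"translation": [0, 1, 4], "turn": [0, 0, 0], "grip": -0.3}
    - {"translation": [-0.3, 3, 1], "turn": [0, 0, -1.2], "grip": -0.3}
    - {"translation": [-0.5, 4.2, 0], "turn": [0, 0, -1.5], "grip": -0.3}
    - {"translation": [-0.5, 4.2, 0], "turn": [0, 0, -1.5], "grip": -0.3}
    - {"translation": [-0.5, 4.2, 0], "turn": [0, 0, -1.5], "grip": -0.3}
    - {"translation": [-0.5, 4.2, 0], "turn": [0, 0, -1.5], "grip": -0.3}
    - {"translation": [-0.5, 4.2, 0], "turn": [0, 0, -1.5], "grip": -0.3}
    - {"translation": [-0.5, 4.2, 0], "turn": [0, 0, -1.5], "grip": -0.3}
    - {"translation": [-0.5, 4.2, 0], "turn": [0, 0, -1.2], "grip": -0.3}
    - {"translation": [-0.3, 4.2, 0], "turn": [0, 0, 0], "grip": -0.3}
    - {"translation": [-0.2, 2.0, 0], "turn": [0, 0, 0], "grip": -0.3}
    - {"translation": [0, 1.0, 0], "turn": [0, 0, 0], "grip": -0.3}
    - {"translation": [0, 0, 0], "turn": [0, 0, 0], "grip": -0.3}
    - {"translation": [0, 0, 0], "turn": [0, 0, 0], "grip": -0.3}
    - {"translation": [0, 0, 0], "turn": [0, 0, 0], "grip": -0.3}

```text
t: 15.3
ee_pos: [0.5325, 0.2066, 0.1411]
eef_rot: [0.037, 0.999, -0.0, 0.0]
wrist_force: [-0.3, -1.5, 0.6]
grip_width: 0.427
grasp_force: 15.0
```

```bash
python3 tcp.py 531.9 208.3 64 -4.1
```

```text
tcp mm [532.452  206.5593 141.1169] yaw -4.269904505341847 tilt z [ 0.0002 -0.001  -1.    ] F [-0.2865 -1.4731  0.5804] grip 37.61247145359943 14.999946645693853 t 15.3
need cm [-0.0552  0.1741 -7.7117] turn 0.1699045053418473
```

Call:
drive_tool:
  commands:
    - {"translation": [-0.05, 0.15, -1], "turn": [0, 0, 0.2], "grip": -0.3}
    - {"translation": [0, 0, -2], "turn": [0, 0, 0], "grip": -0.3}
    - {"translation": [0, 0, -2], "turn": [0, 0, 0], "grip": -0.3}
    - {"translation": [0, 0, -1.2], "turn": [0, 0, 0], "grip": -0.3}
    - {"translation": [0, 0, -0.6], "turn": [0, 0, 0], "grip": -0.3}
    - {"translation": [0, 0, 0], "turn": [0, 0, 0], "grip": -0.3}
    - {"translation": [0, 0, 0], "turn": [0, 0, 0], "grip": -0.3}
    - {"translation": [0, 0, 0], "turn": [0, 0, 0], "grip": -0.3}
    - {"translation": [0, 0, 0], "turn": [0, 0, 0], "grip": -0.3}

```text
t: 16.2
ee_pos: [0.532, 0.2105, 0.0736]
eef_rot: [0.034, 0.999, 0.0, 0.001]
wrist_force: [-0.9, 0.3, -0.5]
grip_width: 0.431
grasp_force: 15.0
```

```bash
python3 tcp.py 531.9 208.3 64 -4.1
```

```text
tcp mm [531.966  210.5239  73.6258] yaw -3.901884612890037 tilt z [ 0.0011  0.0006 -1.    ] F [-0.9283  0.2921 -0.5164] grip 37.90730989324767 14.999923354480416 t 16.2
need cm [-0.0066 -0.2224 -0.9626] turn -0.1981153871099628
```

Call:
drive_tool:
  commands:
    - {"translation": [0, -0.2, -0.3], "turn": [0, 0, -0.2], "grip": -0.3}
    - {"translation": [0, 0, -0.3], "turn": [0, 0, 0], "grip": -0.3}
    - {"translation": [0, 0, -0.1], "turn": [0, 0, 0], "grip": -0.3}
    - {"translation": [0, 0, 0], "turn": [0, 0, 0], "grip": -0.3}
    - {"translation": [0, 0, 0], "turn": [0, 0, 0], "grip": -0.3}
    - {"translation": [0, 0, 0], "turn": [0, 0, 0], "grip": -0.3}
    - {"translation": [0, 0, 0], "turn": [0, 0, 0], "grip": -0.3}

```text
t: 16.9
ee_pos: [0.5316, 0.2083, 0.066]
eef_rot: [0.036, 0.999, 0.0, 0.0]
wrist_force: [-0.2, 0.3, -0.4]
grip_width: 0.431
grasp_force: 15.0
```

```bash
python3 tcp.py 531.9 208.3 64 -4.1
```

```text
tcp mm [531.5671 208.3403  66.0152] yaw -4.10205291554129 tilt z [ 0.0001  0.0001 -1.    ] F [-0.1698  0.3192 -0.4255] grip 37.946238358286394 14.999926867894828 t 16.9
need cm [ 0.0333 -0.004  -0.2015] turn 0.002052915541290723
```

Call:
drive_tool:
  commands:
    - {"translation": [0, 0, -0.18], "turn": [0, 0, 0], "grip": -0.3}
    - {"translation": [0, 0, 0], "turn": [0, 0, 0], "grip": -0.3}
    - {"translation": [0, 0, 0], "turn": [0, 0, 0], "grip": -0.3}
    - {"translation": [0, 0, 0], "turn": [0, 0, 0], "grip": 0.2}
    - {"translation": [0, 0, 0], "turn": [0, 0, 0], "grip": 0.2}
    - {"translation": [0, 0, 0], "turn": [0, 0, 0], "grip": 0.2}
    - {"translation": [0, 0, 2], "turn": [0, 0, 0], "grip": 0.2}
    - {"translation": [0, 0, 4], "turn": [0, 0, 0], "grip": 0.2}
    - {"translation": [0.5, 0, 4], "turn": [0, 0, 0], "grip": 0.3}
    - {"translation": [1, 0, 4], "turn": [0, 0, 0], "grip": 0.3}
    - {"translation": [1.0, 0, 3], "turn": [0, 0, 0], "grip": 0.3}
    - {"translation": [1, 0, 1], "turn": [0, 0, 0], "grip": 0.3}
    - {"translation": [0, 0, 0], "turn": [0, 0, 0], "grip": 0.5}
    - {"translation": [0, 0, 0], "turn": [0, 0, 0], "grip": 0.5}
    - {"translation": [0, 0, 0], "turn": [0, 0, 0], "grip": 0.5}

```text
t: 18.4
ee_pos: [0.5652, 0.2081, 0.2427]
eef_rot: [0.036, 0.999, -0.001, -0.001]
wrist_force: [-0.1, 0.8, -0.7]
grip_width: 0.752
grasp_force: 0.0
```

```bash
python3 - <<'E'
from h import *
f,i=snap("wrist","w4"); hsv=cv2.cvtColor(f,cv2.COLOR_RGB2HSV).astype(int); H,S,V=hsv[...,0],hsv[...,1],hsv[...,2]
b=(240,110,325,200)
k=np.zeros(V.shape,np.uint8);red=(((H<6)|(H>174))&(S>140)&(V>150));k[b[1]:b[3],b[0]:b[2]]=red[b[1]:b[3],b[0]:b[2]]*255
k=cv2.morphologyEx(k,cv2.MORPH_CLOSE,np.ones((15,15)));c=max(cv2.findContours(k,0,1)[0],key=cv2.contourArea)[:,0]
print(c.min(0),c.max(0),cv2.minAreaRect((cast(i,c,.093)*1000).astype(np.float32)))
E
python3 tcp.py 448.3 -301.6 100 -5
```

```text
[257 130] [302 183] ((531.8026733398438, 208.61370849609375), (37.4509162902832, 43.53179168701172), 85.94793701171875)
tcp mm [565.235  208.1302 242.7526] yaw -4.0914427985590285 tilt z [-0.0026 -0.001  -1.    ] F [ 0.3978  0.3588 -1.7061] grip 66.1719984750252 0.0 t 18.45
need cm [-11.6935 -50.973  -14.2753] turn -0.9085572014409715
```

The red block sits squarely on the contactor: centre (531.8, 208.6), yaw −4.05°, and the size matches a top at 93 mm. Next is the SSR.

Call:
drive_tool:
  commands:
    - {"translation": [-0.5, -2.5, 0], "turn": [0, 0, -0.9], "grip": 0.5}
    - {"translation": [-1, -4.2, 0], "turn": [0, 0, 0], "grip": 0.5}
    - {"translation": [-1, -4.2, 0], "turn": [0, 0, 0], "grip": 0.5}
    - {"translation": [-1, -4.2, 0], "turn": [0, 0, 0], "grip": 0.5}
    - {"translation": [-1, -4.2, 0], "turn": [0, 0, 0], "grip": 0.5}
    - {"translation": [-1, -4.2, 0], "turn": [0, 0, 0], "grip": 0.5}
    - {"translation": [-1, -4.2, 0], "turn": [0, 0, 0], "grip": 0.5}
    - {"translation": [-1, -4.2, 0], "turn": [0, 0, 0], "grip": 0.5}
    - {"translation": [-1, -4.2, 0], "turn": [0, 0, 0], "grip": 0.5}
    - {"translation": [-1, -4.2, -2], "turn": [0, 0, 0], "grip": 0.5}
    - {"translation": [-1, -4.2, -3], "turn": [0, 0, 0], "grip": 0.5}
    - {"translation": [-0.8, -4.2, -3], "turn": [0, 0, 0], "grip": 0.5}
    - {"translation": [-0.4, -1.8, -3], "turn": [0, 0, 0], "grip": 0.5}
    - {"translation": [0, -0.7, -3], "turn": [0, 0, 0], "grip": 0.5}
    - {"translation": [0, 0, 0], "turn": [0, 0, 0], "grip": 0.5}
    - {"translation": [0, 0, 0], "turn": [0, 0, 0], "grip": 0.5}
    - {"translation": [0, 0, 0], "turn": [0, 0, 0], "grip": 0.5}

```text
t: 20.15
ee_pos: [0.4513, -0.2993, 0.1081]
eef_rot: [0.043, 0.999, -0.0, 0.001]
wrist_force: [0.1, 0.5, -0.2]
grip_width: 0.751
grasp_force: 0.0
```

```bash
python3 tcp.py 448.3 -301.6 6 -5
```

```text
tcp mm [ 451.3222 -299.3264  108.1499] yaw -4.932739160837333 tilt z [ 0.0016 -0.0003 -1.    ] F [ 0.074   0.4769 -0.2089] grip 66.1253770928355 0.0 t 20.15
need cm [ -0.3022  -0.2274 -10.215 ] turn -0.06726083916266656
```

Call:
drive_tool:
  commands:
    - {"translation": [-0.3, -0.2, -1], "turn": [0, 0, 0], "grip": 0.5}
    - {"translation": [0, 0, -3.0], "turn": [0, 0, 0], "grip": 0.5}
    - {"translation": [0, 0, -2.5], "turn": [0, 0, 0], "grip": 0.5}
    - {"translation": [0, 0, -2.0], "turn": [0, 0, 0], "grip": 0.5}
    - {"translation": [0, 0, -1], "turn": [0, 0, 0], "grip": 0.5}
    - {"translation": [0, 0, -0.3], "turn": [0, 0, 0], "grip": 0.5}
    - {"translation": [0, 0, 0], "turn": [0, 0, 0], "grip": 0.5}
    - {"translation": [0, 0, 0], "turn": [0, 0, 0], "grip": 0.5}
    - {"translation": [0, 0, 0], "turn": [0, 0, 0], "grip": 0.5}

```text
t: 21.05
ee_pos: [0.448, -0.3022, 0.0098]
eef_rot: [0.044, 0.999, -0.0, 0.001]
wrist_force: [-0.1, 0.1, 0.9]
grip_width: 0.751
grasp_force: 0.0
```

```bash
python3 tcp.py 448.3 -301.6 6 -5
```

```text
tcp mm [ 447.9645 -302.2443    9.789 ] yaw -5.007024329070887 tilt z [ 0.0015 -0.0008 -1.    ] F [-0.1074  0.0831  0.8781] grip 66.07539258854047 0.0 t 21.05
need cm [ 0.0336  0.0644 -0.3789] turn 0.007024329070887347
```

Call:
drive_tool:
  commands:
    - {"translation": [0.05, 0.05, -0.35], "turn": [0, 0, 0], "grip": 0.5}
    - {"translation": [0, 0, 0], "turn": [0, 0, 0], "grip": -0.2}
    - {"translation": [0, 0, 0], "turn": [0, 0, 0], "grip": -0.2}
    - {"translation": [0, 0, 0], "turn": [0, 0, 0], "grip": -0.2}
    - {"translation": [0, 0, 0], "turn": [0, 0, 0], "grip": -0.2}
    - {"translation": [0, 0, 0], "turn": [0, 0, 0], "grip": -0.2}
    - {"translation": [0, 0, 0], "turn": [0, 0, 0], "grip": -0.2}
    - {"translation": [0, 0, 0], "turn": [0, 0, 0], "grip": -0.2}
  grip_force: 18

```text
t: 21.85
ee_pos: [0.4478, -0.3014, 0.0054]
eef_rot: [0.044, 0.999, -0.0, 0.0]
wrist_force: [0.2, -1.0, -0.0]
grip_width: 0.512
grasp_force: 18.0
```

```bash
python3 tcp.py 448.3 -301.6 6 -5
```

```text
tcp mm [ 447.8179 -301.4011    5.399 ] yaw -5.008160303352627 tilt z [ 0. -0. -1.] F [ 0.205  -1.0136 -0.0419] grip 45.08606360462801 17.99998350441456 t 21.85
need cm [ 0.0482 -0.0199  0.0601] turn 0.008160303352626741
```

Call:
drive_tool:
  commands:
    - {"translation": [0, 0, 1.5], "turn": [0, 0, 0], "grip": -0.2}
    - {"translation": [0, 0, 3], "turn": [0, 0, 0], "grip": -0.2}
    - {"translation": [0, 0, 4], "turn": [0, 0, 0], "grip": -0.2}
    - {"translation": [0.3, 1.5, 4], "turn": [0, 0, 0.4], "grip": -0.2}
    - {"translation": [1.2, 3.5, 2], "turn": [0, 0, 0.5], "grip": -0.2}
    - {"translation": [1.3, 4.2, 0], "turn": [0, 0, 0], "grip": -0.2}
    - {"translation": [1.3, 4.2, 0], "turn": [0, 0, 0], "grip": -0.2}
    - {"translation": [1.3, 4.2, 0], "turn": [0, 0, 0], "grip": -0.2}
    - {"translation": [1.3, 4.2, 0], "turn": [0, 0, 0], "grip": -0.2}
    - {"translation": [1.3, 4.2, 0], "turn": [0, 0, 0], "grip": -0.2}
    - {"translation": [1.3, 4.2, 0], "turn": [0, 0, 0], "grip": -0.2}
    - {"translation": [1.3, 4.2, 0], "turn": [0, 0, 0], "grip": -0.2}
    - {"translation": [1.3, 4.2, 0], "turn": [0, 0, 0], "grip": -0.2}
    - {"translation": [1.3, 4.2, 0], "turn": [0, 0, 0], "grip": -0.2}
    - {"translation": [1.3, 4.2, 0], "turn": [0, 0, 0], "grip": -0.2}
    - {"translation": [1.3, 4.2, 0], "turn": [0, 0, 0], "grip": -0.2}
    - {"translation": [1.0, 4.2, 0], "turn": [0, 0, 0], "grip": -0.2}
    - {"translation": [0.3, 2.5, 0], "turn": [0, 0, 0], "grip": -0.2}
    - {"translation": [0.2, 1.2, 0], "turn": [0, 0, 0], "grip": -0.2}
    - {"translation": [0, 0, 0], "turn": [0, 0, 0], "grip": -0.2}

```text
t: 23.85
ee_pos: [0.6204, 0.2911, 0.1507]
eef_rot: [0.035, 0.999, 0.0, 0.0]
wrist_force: [0.2, 0.2, -1.8]
grip_width: 0.509
grasp_force: 18.0
```

Call:
drive_tool:
  commands:
    - {"translation": [0, 0, 0], "turn": [0, 0, 0], "grip": -0.2}
    - {"translation": [0, 0, 0], "turn": [0, 0, 0], "grip": -0.2}

```text
t: 24.05
ee_pos: [0.6212, 0.2868, 0.1507]
eef_rot: [0.037, 0.999, -0.001, 0.0]
wrist_force: [0.4, -0.1, 0.0]
grip_width: 0.512
grasp_force: 18.0
```

```bash
python3 tcp.py 623.2 290.3 6.4 -4.05
```

```text
tcp mm [621.1892 286.8308 150.7088] yaw -4.275514292240958 tilt z [ 0.0001 -0.0014 -1.    ] F [ 0.4407 -0.0776  0.0293] grip 45.08483387129591 17.999863573350012 t 24.05
need cm [  0.2011   0.3469 -14.4309] turn 0.2255142922409581
```

Call:
drive_tool:
  commands:
    - {"translation": [0.2, 0.3, -1], "turn": [0, 0, 0.2], "grip": -0.2}
    - {"translation": [0, 0, -3.0], "turn": [0, 0, 0], "grip": -0.2}
    - {"translation": [0, 0, -3], "turn": [0, 0, 0], "grip": -0.2}
    - {"translation": [0, 0, -3.0], "turn": [0, 0, 0], "grip": -0.2}
    - {"translation": [0, 0, -2], "turn": [0, 0, 0], "grip": -0.2}
    - {"translation": [0, 0, -1], "turn": [0, 0, 0], "grip": -0.2}
    - {"translation": [0, 0, 0], "turn": [0, 0, 0], "grip": -0.2}
    - {"translation": [0, 0, 0], "turn": [0, 0, 0], "grip": -0.2}
    - {"translation": [0, 0, 0], "turn": [0, 0, 0], "grip": -0.2}
    - {"translation": [0, 0, 0], "turn": [0, 0, 0], "grip": -0.2}

```text
t: 25.05
ee_pos: [0.6237, 0.293, 0.0217]
eef_rot: [0.034, 0.999, 0.001, 0.001]
wrist_force: [0.6, 1.1, -0.9]
grip_width: 0.51
grasp_force: 18.0
```

```bash
python3 tcp.py 623.2 290.3 6.4 -4.05
```

```text
tcp mm [623.6818 293.0491  21.7475] yaw -3.903061380313525 tilt z [ 0.0019  0.001  -1.    ] F [ 0.5829  1.0943 -0.8933] grip 44.92391899458687 17.999893007799983 t 25.05
need cm [-0.0482 -0.2749 -1.5347] turn -0.14693861968647504
```

Call:
drive_tool:
  commands:
    - {"translation": [0, -0.2, -0.5], "turn": [0, 0, -0.1], "grip": -0.2}
    - {"translation": [0, 0, -0.4], "turn": [0, 0, 0], "grip": -0.2}
    - {"translation": [0, 0, -0.2], "turn": [0, 0, 0], "grip": -0.2}
    - {"translation": [0, 0, 0], "turn": [0, 0, 0], "grip": -0.2}
    - {"translation": [0, 0, 0], "turn": [0, 0, 0], "grip": -0.2}
    - {"translation": [0, 0, 0], "turn": [0, 0, 0], "grip": -0.2}
    - {"translation": [0, 0, 0], "turn": [0, 0, 0], "grip": -0.2}

```text
t: 25.75
ee_pos: [0.623, 0.2907, 0.0095]
eef_rot: [0.035, 0.999, 0.0, 0.0]
wrist_force: [-0.2, 0.1, -0.4]
grip_width: 0.51
grasp_force: 18.0
```

```bash
python3 tcp.py 623.2 290.3 6.4 -4.05
```

```text
tcp mm [622.9519 290.7165   9.5427] yaw -4.005664607663691 tilt z [ 0.0003  0.0001 -1.    ] F [-0.1571  0.0796 -0.3831] grip 44.8368074614975 17.99988352227956 t 25.75
need cm [ 0.0248 -0.0416 -0.3143] turn -0.044335392336308566
```

Call:
drive_tool:
  commands:
    - {"translation": [0.02, -0.04, -0.28], "turn": [0, 0, 0], "grip": -0.2}
    - {"translation": [0, 0, 0], "turn": [0, 0, 0], "grip": -0.2}
    - {"translation": [0, 0, 0], "turn": [0, 0, 0], "grip": -0.2}
    - {"translation": [0, 0, 0], "turn": [0, 0, 0], "grip": 0.2}
    - {"translation": [0, 0, 0], "turn": [0, 0, 0], "grip": 0.2}
    - {"translation": [0, 0, 0], "turn": [0, 0, 0], "grip": 0.2}
    - {"translation": [0, 0, 2], "turn": [0, 0, 0], "grip": 0.2}
    - {"translation": [0, 0, 4], "turn": [0, 0, 0], "grip": 0.2}
    - {"translation": [0, 0, 4], "turn": [0, 0, 0], "grip": 0.2}
    - {"translation": [0, 0, 4], "turn": [0, 0, 0], "grip": 0.3}
    - {"translation": [0, 0, 4], "turn": [0, 0, 0], "grip": 0.3}
    - {"translation": [0, 0, 3], "turn": [0, 0, 0], "grip": 0.3}
    - {"translation": [0, 0, 2], "turn": [0, 0, 0], "grip": 0.3}
    - {"translation": [0, 0, 0], "turn": [0, 0, 0], "grip": 0.3}
    - {"translation": [0, 0, 0], "turn": [0, 0, 0], "grip": 0.3}
    - {"translation": [0, 0, 0], "turn": [0, 0, 0], "grip": 0.3}

```text
t: 27.35
ee_pos: [0.6222, 0.29, 0.2356]
eef_rot: [0.035, 0.999, -0.0, -0.001]
wrist_force: [-0.9, -0.7, -0.1]
grip_width: 0.647
grasp_force: 0.0
```

```bash
python3 - <<'E'
from h import *
import pickle
f,i=snap("wrist","w5");pickle.dump((f,i),open("w5.pkl","wb"))
print(proj(i,[[.6237,.2903,.032],[.5389,.2963,.032],[.532,.208,.093]]))
E
python3 tcp.py 443.5 -100.3 100 -15.2
```

```text
[[282.3793 184.6939]
 [282.5114  94.8852]
 [166.7761  91.2802]]
tcp mm [622.2087 289.9572 235.3303] yaw -4.005659845964625 tilt z [-0.002 -0.001 -1.   ] F [-0.3653 -0.3425  1.0073] grip 57.653649681666856 0.0 t 27.4
need cm [-17.8709 -39.0257 -13.533 ] turn -11.194340154035373
```

View pics/w5.png

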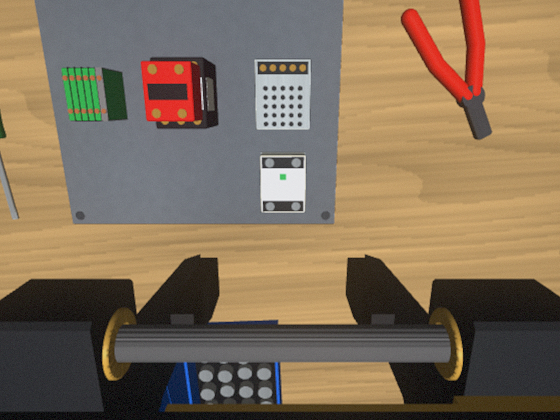

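The SSR stands at (283,184), straight behind the PSU at (282,95). I'll measure it and go on to the transformer.

Run:
```python
from h import *
import pickle
f,i=pickle.load(open("w5.pkl","rb")); hsv=cv2.cvtColor(f,cv2.COLOR_RGB2HSV).astype(int); H,S,V=hsv[...,0],hsv[...,1],hsv[...,2]
def rect(m,b,z):
    k=np.zeros(V.shape,np.uint8);k[b[1]:b[3],b[0]:b[2]]=m[b[1]:b[3],b[0]:b[2]]*255
    k=cv2.morphologyEx(k,cv2.MORPH_CLOSE,np.ones((9,9)));k=cv2.morphologyEx(k,cv2.MORPH_OPEN,np.ones((5,5)))
    c=max(cv2.findContours(k,0,1)[0],key=cv2.contourArea)[:,0]
    r=cv2.minAreaRect((cast(i,c,z)*1000).astype(np.float32));print(c.min(0),c.max(0),r);return np.array(r[0])
p=rect((V>150)|(H<30)&(S>80),(240,50,325,140),.032)
s=rect((V>150)|(V<75),(250,142,318,215),.032)
a=np.radians(-4.05);ex=np.array([np.cos(a),np.sin(a)]);ey=np.array([-ex[1],ex[0]]);print("d along/across",(s-p)@ex,(s-p)@ey)
```

```text
[255  59] [310 129] ((538.9143676757812, 296.1354675292969), (51.34433364868164, 61.78429412841797), 86.01936340332031)
[260 155] [305 212] ((623.1576538085938, 290.47857666015625), (45.30845260620117, 57.75148010253906), 86.03013610839844)
d along/across 84.4324426486054 0.3070849235079596
```

Call:
drive_tool:
  commands:
    - {"translation": [-1, -2.5, 0], "turn": [0, 0, -1], "grip": 0.3}
    - {"translation": [-1.8, -3.9, 0], "turn": [0, 0, -1.3], "grip": 0.3}
    - {"translation": [-1.8, -3.9, 0], "turn": [0, 0, -1.3], "grip": 0.3}
    - {"translation": [-1.8, -3.9, 0], "turn": [0, 0, -1.3], "grip": 0.3}
    - {"translation": [-1.8, -3.9, 0], "turn": [0, 0, -1.3], "grip": 0.3}
    - {"translation": [-1.8, -3.9, 0], "turn": [0, 0, -1.3], "grip": 0.3}
    - {"translation": [-1.8, -3.9, 0], "turn": [0, 0, -1.3], "grip": 0.3}
    - {"translation": [-1.8, -3.9, 0], "turn": [0, 0, -1.3], "grip": 0.3}
    - {"translation": [-1.8, -3.9, -2], "turn": [0, 0, -1.1], "grip": 0.3}
    - {"translation": [-1.5, -3.2, -3], "turn": [0, 0, 0], "grip": 0.3}
    - {"translation": [-0.7, -1.4, -3], "turn": [0, 0, 0], "grip": 0.3}
    - {"translation": [-0.3, -0.6, -3], "turn": [0, 0, 0], "grip": 0.3}
    - {"translation": [0, 0, -1.5], "turn": [0, 0, 0], "grip": 0.3}
    - {"translation": [0, 0, 0], "turn": [0, 0, 0], "grip": 0.3}
    - {"translation": [0, 0, 0], "turn": [0, 0, 0], "grip": 0.3}
    - {"translation": [0, 0, 0], "turn": [0, 0, 0], "grip": 0.3}
    - {"translation": [0, 0, 0], "turn": [0, 0, 0], "grip": 0.3}

```text
t: 29.1
ee_pos: [0.4448, -0.0986, 0.1124]
eef_rot: [0.132, 0.991, 0.0, 0.001]
wrist_force: [-0.2, -0.7, -0.2]
grip_width: 0.655
grasp_force: 0.0
```

```bash
python3 tcp.py 443.5 -100.3 8 -15.2
```

```text
tcp mm [444.7679 -98.5831 112.3887] yaw -15.173553605180691 tilt z [ 0.0017  0.     -1.    ] F [-0.1601 -0.722  -0.1734] grip 57.66651989019281 0.0 t 29.1
need cm [ -0.1268  -0.1717 -10.4389] turn -0.026446394819307883
```

The SSR gap is 24.4 mm with 0.3 mm lateral error, which is good. Now I grasp the transformer.

Call:
drive_tool:
  commands:
    - {"translation": [-0.1, -0.2, -1], "turn": [0, 0, 0], "grip": 0.3}
    - {"translation": [0, 0, -3.0], "turn": [0, 0, 0], "grip": 0.3}
    - {"translation": [0, 0, -2.5], "turn": [0, 0, 0], "grip": 0.3}
    - {"translation": [0, 0, -2.0], "turn": [0, 0, 0], "grip": 0.3}
    - {"translation": [0, 0, -1.2], "turn": [0, 0, 0], "grip": 0.3}
    - {"translation": [0, 0, -0.4], "turn": [0, 0, 0], "grip": 0.3}
    - {"translation": [0, 0, 0], "turn": [0, 0, 0], "grip": 0.3}
    - {"translation": [0, 0, 0], "turn": [0, 0, 0], "grip": 0.3}
    - {"translation": [0, 0, 0], "turn": [0, 0, 0], "grip": 0.3}
    - {"translation": [0, 0, 0], "turn": [0, 0, 0], "grip": 0.3}

```text
t: 30.1
ee_pos: [0.4435, -0.1008, 0.0112]
eef_rot: [0.132, 0.991, 0.0, 0.001]
wrist_force: [-0.1, -0.4, 0.3]
grip_width: 0.652
grasp_force: 0.0
```

```bash
python3 tcp.py 443.5 -100.3 8 -15.2
```

```text
tcp mm [ 443.5352 -100.7594   11.1925] yaw -15.195536967284651 tilt z [ 0.0012 -0.0001 -1.    ] F [-0.0536 -0.4015  0.2879] grip 57.38022714235561 0.0 t 30.1
need cm [-0.0035  0.0459 -0.3192] turn -0.004463032715348092
```

Call:
drive_tool:
  commands:
    - {"translation": [0, 0.05, -0.3], "turn": [0, 0, 0], "grip": 0.3}
    - {"translation": [0, 0, 0], "turn": [0, 0, 0], "grip": -0.3}
    - {"translation": [0, 0, 0], "turn": [0, 0, 0], "grip": -0.3}
    - {"translation": [0, 0, 0], "turn": [0, 0, 0], "grip": -0.3}
    - {"translation": [0, 0, 0], "turn": [0, 0, 0], "grip": -0.3}
    - {"translation": [0, 0, 0], "turn": [0, 0, 0], "grip": -0.3}
    - {"translation": [0, 0, 0], "turn": [0, 0, 0], "grip": -0.3}
    - {"translation": [0, 0, 0], "turn": [0, 0, 0], "grip": -0.3}
  grip_force: 25

```text
t: 30.9
ee_pos: [0.443, -0.1002, 0.0076]
eef_rot: [0.132, 0.991, 0.0, -0.0]
wrist_force: [-0.0, -0.7, -0.7]
grip_width: 0.417
grasp_force: 25.0
```

```bash
python3 tcp.py 443.5 -100.3 8 -15.2
```

```text
tcp mm [ 443.0126 -100.2461    7.5744] yaw -15.202429102369083 tilt z [-0.  0. -1.] F [-0.0205 -0.7374 -0.6967] grip 36.6805699510511 25.00002644956112 t 30.9
need cm [ 0.0487 -0.0054  0.0426] turn 0.0024291023690832247
```

Call:
drive_tool:
  commands:
    - {"translation": [0, 0, 1.5], "turn": [0, 0, 0], "grip": -0.3}
    - {"translation": [0, 0, 3], "turn": [0, 0, 0], "grip": -0.3}
    - {"translation": [0, 1, 4], "turn": [0, 0, 1], "grip": -0.3}
    - {"translation": [0, 3, 2.5], "turn": [0, 0, 1.7], "grip": -0.3}
    - {"translation": [0.2, 3.5, 0], "turn": [0, 0, 1.7], "grip": -0.3}
    - {"translation": [0.3, 4, 0], "turn": [0, 0, 1.7], "grip": -0.3}
    - {"translation": [0.3, 4, 0], "turn": [0, 0, 1.7], "grip": -0.3}
    - {"translation": [0.3, 3.5, 0], "turn": [0, 0, 1.7], "grip": -0.3}
    - {"translation": [0.2, 2.4, 0], "turn": [0, 0, 1.7], "grip": -0.3}
    - {"translation": [0.1, 1.2, 0], "turn": [0, 0, 0], "grip": -0.3}
    - {"translation": [0, 0, 0], "turn": [0, 0, 0], "grip": -0.3}
    - {"translation": [0, 0, 0], "turn": [0, 0, 0], "grip": -0.3}
    - {"translation": [0, 0, 0], "turn": [0, 0, 0], "grip": -0.3}
    - {"translation": [0, 0, 0], "turn": [0, 0, 0], "grip": -0.3}
    - {"translation": [0, 0, 0], "turn": [0, 0, 0], "grip": -0.3}

```text
t: 32.4
ee_pos: [0.4571, 0.1248, 0.1176]
eef_rot: [0.036, 0.999, -0.0, -0.0]
wrist_force: [0.4, -0.3, -1.3]
grip_width: 0.414
grasp_force: 25.0
```

```bash
python3 tcp.py 456.6 125.2 8.6 -4.05
```

```text
tcp mm [457.0643 124.7935 117.624 ] yaw -4.100450542407953 tilt z [-0.     -0.0002 -1.    ] F [ 0.3977 -0.2779 -1.3284] grip 36.47105835710503 25.00000661239028 t 32.4
need cm [ -0.0464   0.0407 -10.9024] turn 0.05045054240795288
```

Call:
drive_tool:
  commands:
    - {"translation": [-0.04, 0.04, -1], "turn": [0, 0, 0.05], "grip": -0.3}
    - {"translation": [0, 0, -2.5], "turn": [0, 0, 0], "grip": -0.3}
    - {"translation": [0, 0, -2.5], "turn": [0, 0, 0], "grip": -0.3}
    - {"translation": [0, 0, -2], "turn": [0, 0, 0], "grip": -0.3}
    - {"translation": [0, 0, -1.2], "turn": [0, 0, 0], "grip": -0.3}
    - {"translation": [0, 0, -0.6], "turn": [0, 0, 0], "grip": -0.3}
    - {"translation": [0, 0, 0], "turn": [0, 0, 0], "grip": -0.3}
    - {"translation": [0, 0, 0], "turn": [0, 0, 0], "grip": -0.3}
    - {"translation": [0, 0, 0], "turn": [0, 0, 0], "grip": -0.3}
    - {"translation": [0, 0, 0], "turn": [0, 0, 0], "grip": -0.3}
    - {"translation": [0, 0, 0], "turn": [0, 0, 0], "grip": -0.3}

```text
t: 33.5
ee_pos: [0.4569, 0.1263, 0.02]
eef_rot: [0.034, 0.999, 0.0, 0.0]
wrist_force: [-0.6, -0.5, -1.3]
grip_width: 0.421
grasp_force: 25.0
```

```bash
python3 tcp.py 456.6 125.2 8.6 -4.05
```

```text
tcp mm [456.9211 126.2956  20.0123] yaw -3.950153078259422 tilt z [ 0.0008  0.0003 -1.    ] F [-0.5863 -0.5111 -1.3028] grip 37.0254911826441 25.000106845982373 t 33.5
need cm [-0.0321 -0.1096 -1.1412] turn -0.09984692174057797
```

Call:
drive_tool:
  commands:
    - {"translation": [-0.03, -0.1, -0.5], "turn": [0, 0, -0.1], "grip": -0.3}
    - {"translation": [0, 0, -0.4], "turn": [0, 0, 0], "grip": -0.3}
    - {"translation": [0, 0, 0], "turn": [0, 0, 0], "grip": -0.3}
    - {"translation": [0, 0, 0], "turn": [0, 0, 0], "grip": -0.3}
    - {"translation": [0, 0, 0], "turn": [0, 0, 0], "grip": -0.3}
    - {"translation": [0, 0, 0], "turn": [0, 0, 0], "grip": -0.3}

```text
t: 34.1
ee_pos: [0.4564, 0.1252, 0.0107]
eef_rot: [0.035, 0.999, 0.0, 0.0]
wrist_force: [-0.9, 0.7, -1.5]
grip_width: 0.416
grasp_force: 25.0
```

```bash
python3 tcp.py 456.6 125.2 8.6 -4.05
```

```text
tcp mm [456.417  125.1678  10.6597] yaw -4.055947510334964 tilt z [ 0.0002  0.     -1.    ] F [-0.9446  0.668  -1.4627] grip 36.63214249037424 25.000021448358893 t 34.1
need cm [ 0.0183  0.0032 -0.206 ] turn 0.005947510334964434
```

Call:
drive_tool:
  commands:
    - {"translation": [0.02, 0, -0.18], "turn": [0, 0, 0], "grip": -0.3}
    - {"translation": [0, 0, 0], "turn": [0, 0, 0], "grip": -0.3}
    - {"translation": [0, 0, 0], "turn": [0, 0, 0], "grip": -0.3}
    - {"translation": [0, 0, 0], "turn": [0, 0, 0], "grip": 0.1}
    - {"translation": [0, 0, 0], "turn": [0, 0, 0], "grip": 0.1}
    - {"translation": [0, 0, 0], "turn": [0, 0, 0], "grip": 0.1}
    - {"translation": [0, 0, 2], "turn": [0, 0, 0], "grip": 0.1}
    - {"translation": [0, 0, 4], "turn": [0, 0, 0], "grip": 0.1}
    - {"translation": [0, 0, 4], "turn": [0, 0, 0], "grip": 0.1}
    - {"translation": [0, 0, 4.5], "turn": [0, 0, 0], "grip": 0.1}
    - {"translation": [1, 0.5, 4.5], "turn": [0, 0, 0], "grip": 0.1}
    - {"translation": [2, 2, 4], "turn": [0, 0, 0], "grip": 0.1}
    - {"translation": [2, 2, 2], "turn": [0, 0, 0], "grip": 0.1}
    - {"translation": [2, 2, 0], "turn": [0, 0, 0], "grip": 0.1}
    - {"translation": [1, 1, 0], "turn": [0, 0, 0], "grip": 0.1}
    - {"translation": [0, 0, 0], "turn": [0, 0, 0], "grip": 0.1}
    - {"translation": [0, 0, 0], "turn": [0, 0, 0], "grip": 0.1}
    - {"translation": [0, 0, 0], "turn": [0, 0, 0], "grip": 0.1}

```text
t: 35.9
ee_pos: [0.5358, 0.1989, 0.2586]
eef_rot: [0.036, 0.999, -0.0, -0.0]
wrist_force: [0.1, 0.0, -0.4]
grip_width: 0.552
grasp_force: 0.0
```

Run:
```python
from h import *
import pickle
f,i=snap("wrist","w6");pickle.dump((f,i),open("w6.pkl","wb"))
hsv=cv2.cvtColor(f,cv2.COLOR_RGB2HSV).astype(int); H,S,V=hsv[...,0],hsv[...,1],hsv[...,2]
ctr=lambda p:proj(i,[p])[0]
def rect(m,p,h,z,n):
    u,v=ctr(p).astype(int);k=np.zeros(V.shape,np.uint8);sl=(slice(max(v-h,0),v+h),slice(u-h,u+h));k[sl]=m[sl]*255
    k=cv2.morphologyEx(k,cv2.MORPH_CLOSE,np.ones((9,9)));k=cv2.morphologyEx(k,cv2.MORPH_OPEN,np.ones((5,5)))
    c=max(cv2.findContours(k,0,1)[0],key=cv2.contourArea)[:,0]
    r=cv2.minAreaRect((cast(i,c,z)*1000).astype(np.float32));print(n,c.min(0),c.max(0),r);return np.array(r[0])
d=np.abs(f[...,0].astype(int)-f[...,2])
t=rect(((H>35)&(H<85)&(S>100)&(V>100))|((S<25)&(V>136)&(d<8)),[.5264,.1203,.046],32,.046,"term")
b=rect(((H>100)&(H<125)&(S>120)&(V>150))|((S<60)&(V>170)),[.457,.125,.037],32,.037,"trans")
p=rect((V>150)|(H<30)&(S>80),[.5389,.2963,.032],38,.032,"psu")
r=rect(((H<6)|(H>174))&(S>140)&(V>150),[.532,.208,.093],38,.093,"red")
a=np.radians(-4.05);ex=np.array([np.cos(a),np.sin(a)]);ey=np.array([-ex[1],ex[0]])
print("trans along/across",(b-t)@ex,(b-t)@ey,"red vs mid",r-(p+t)/2)
snap("scene","s6")
```

```text
term [186 156] [222 199] ((526.6762084960938, 120.35427856445312), (35.04468536376953, 44.25965881347656), 85.90542602539062)
trans [182  83] [221 129] ((457.2534484863281, 125.58990478515625), (36.715049743652344, 43.43965148925781), 85.9048843383789)
psu [349 145] [400 203] ((538.5525512695312, 296.1583557128906), (51.4500617980957, 61.779571533203125), 86.00902557373047)
red [271 162] [314 210] ((531.6296997070312, 208.46424865722656), (37.97604751586914, 43.54191207885742), 85.88355255126953)
trans along/across -69.61917374410726 0.3194315016292375 red vs mid [-0.9847  0.2079]
```

View pics/w6.png

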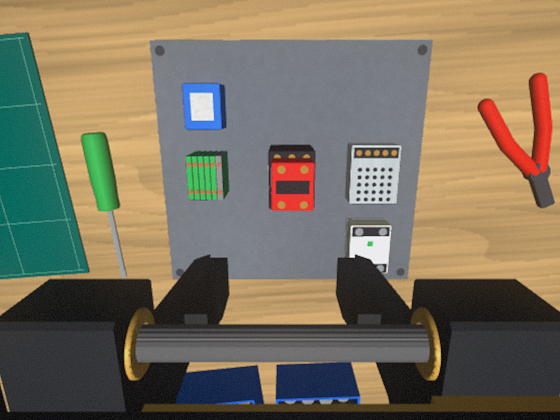

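View pics/s6.png

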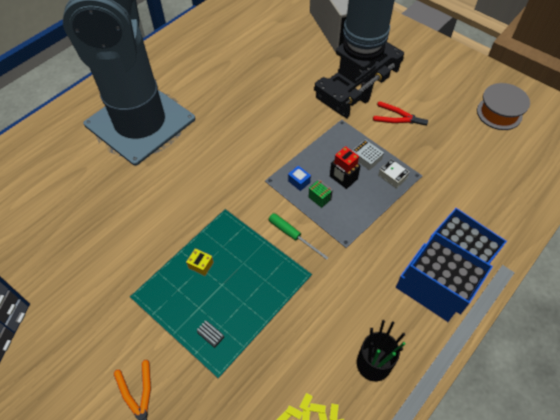

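Everything is in place: transformer at (202,106) in front of the terminals with a 25.1 mm gap, red block on the contactor at (292,186), SSR behind the PSU, and the yellow block untouched at (200,261) in the scene view. Handing in.

```bash
python3 -c "
from cell import order
print(order.hand_in())"
```

```text
the job is handed in; nothing more can be done
None
```

The job is handed in after about 36 s of robot time: all four parts are on the plate as asked, each within about 1 mm of target in the wrist-camera images (air gaps 24.4 mm at the relay, 25.1 mm at the transformer), and the yellow block was left alone; the hand-in call returned no verdict.

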